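Pry open the stiff cover of a test fixture with a blade

ROBOT

A 6-joint arm with a two-finger parallel gripper is mounted at the origin on the work surface. World frame = base frame: x ahead of the robot, y to its left, z up, the work surface at z = 0. Lengths are in mm, angles in rad, forces in N, time in s.
With the tool pointing down it reaches from about 350 to 1000 mm from the base axis. Payload 7.1 kg.
Tool frame: the origin (TCP) lies at the very end of the fingers, on their centre line; the grasp point (between the pads) lies 19 mm behind it; z points along the fingers, y is the line along which they close (so a half turn about z gives the same grasp; the last joint's range is limited). The gripper opens to 85 mm and grips with 20 to 120 N. Pads are 22 mm wide; open, the fingers measure 114 mm over their backs; the gripper's body (76 mm by 85 mm) begins 54 mm behind the grasp point. The pads swing forward as they close: fully open they stand 13 mm farther back than shut.
Start: joints at [1.177, 0.423, 1.63, -0, 1.089, -0.019], TCP at [228.772, 581.608, 231.319] pointing down, gripper open.
Joint ranges: [-3, 3], [-0.9, 2.11], [0.09, 2.58], [-1.31, 4.45], [0.11, 2.69], [-2.54, 2.54]. Speed limits (rad/s): [2.39, 2.39, 3.01, 3.14, 3.14, 3.14].

INTERFACE

Orientations are given as a rotation vector (axis times angle).
In Python, from plant import robot gives the robot as it stands.
- The arm moves only by the tool servo_tool, never from a script. Its argument "commands" is a list that holds one entry, the list of rows, each a list of 4 numbers: the shift along the world's x, y, z as a fraction of full scale, then the turn about the world's z as a fraction of full scale. A call has 1 to 10 rows; each row shifts and turns the commanded pose from where the row before left it; what a row does not reach is not made up. Full scale, the value 1, is 20 cm for a shift and 120 degrees for a turn. A row lasts 1/12 s, in which the tool goes at most 41.7 mm and 7.16 degrees, less where a joint would pass 70% of its speed; a pose out of reach is approached as far as the arm can. A call with a number of a shift or a turn outside -1 to 1 is refused whole. A call with a gripper value outside its range is refused whole. "grip" is the gripper command: -1 is shut, 1 is fully open, values between are in proportion, set as the call begins (left out, the last holds). The fingers move at their own pace and stop on an object; "grip_force" is the grip in N (left out, the last holds). Time passes only in rows, so rows that do not move let the fingers close. It gives the time, the measured TCP pose, the force, the opening and the grip force at its end, in the units of the state.
- robot.get_obs(): the state, without advancing time (a new reading comes with each control period).
- robot.read_camera(name): name is "scene" or "top"; returns (picture, depth): 480x640x3 uint8, red, green, blue; 480x640 float32, mm along the optical axis (not along the pixel's ray), 0 where there is no reading.
- robot.camera_model(name): a dict with "fovy" (degrees; the focal length in pixels is half the picture's height over the tangent of half this angle, whatever the lens; pixels are square), "cx", "cy" (the principal point, pixels), "k1" (the pictures are not rectified: a ray, as slopes to the right and down, at radius r is drawn at 1 + k1 r^2 times it, then the intrinsics apply), "cam_to_world" (4x4, takes a point from camera to world coordinates). Camera axes: x right, y up, looking along -z (the intrinsics and any distortion apply to the point x, -y, -z); pixel columns grow to the right and rows downward; lengths in mm; the calibration is good to about 2 mm. A picture is of the moment at which its call begins. camera_model takes no time and is no camera call.
- robot.finish_job(): hands the job in; it is judged then, once.
Trained networks look in the newest picture that a camera, given by its name, has taken for a name from the list of things; names that differ only in an ending like _2 or _b are one class to them, and where a whole thing is asked for, a point or a joint stands for the part that bears it (a point fixed in the world has none). Each returns a list of dicts, best first, with "p" (0 to 1); they miss things now and then, are a little off and sometimes report something else, mostly with a low value. They report only what shows in the picture. A call takes as long as a camera call. They do not tell look-alikes from the thing itself.
- robot.find_in(camera, target): "rect" ([left, top, right, bottom] in pixels, round what is visible of it).
- robot.tip_of(camera, target): "position" ([column, row] in pixels: a listed point, or the origin of a listed thing).
The state is a dict: "clock": time; "qpos": joint angles; "joint_vel": joint speeds; "joint_efforts": joint torques, N m; "position": TCP position; "eef_rot": TCP orientation; "wrist_force": force on the tool from outside, world axes, zero at the start; "wrist_torque": the same for the moment, N m; "gripper_width": opening from 0.0 (shut) to 1.0 (fully open); "gripper_force": force on a finger pad.
Only numpy, scipy, OpenCV 4.12 (cv2) and the standard library are available. Lean on these libraries where they do the work, as an engineer would, in place of code of your own. Each camera call takes 0.05 s, during which the arm holds its last target. There are 200 camera calls.

TASK

Take the yellow-handled pry blade from its cradle, slip the blade tip into the notch under the orange-marked front edge of the test fixture's closed black cover, and lever the cover up and all the way over until it stays open, leaning back past upright. Only the pry tool may touch the cover, never the gripper. Then lay the tool back in its cradle as it lay before, let go and move clear, leaving the cover open and the screw pan, white shell and steel spool where they are.

Things in the scene. Friction and masses are not known exactly. Their poses are not given: they have to be found in the camera images.
- fixture: Aluminium test fixture, an open-topped box bolted to the table with a hinged black cover. 110 (x) by 130 (y) by 80 mm high with the cover shut; foot flanges stretch to 140 by 180 mm, 12 mm high with their bolts. Walls 6 mm thick, their top at 72 mm. Nothing stands higher than 40 mm inside. Origin: centre of the underside. Its x axis points from the front wall (with the notch) to the hinge at the back; z up. It cannot move.
- notch (a point): Centre of the pry notch in the outer face of the fixture's front wall: a slot 40 mm wide (y) and 9 mm high (z), right below the middle of the shut cover's front edge, through the 6 mm wall; the box is hollow behind it. The slot's floor is 4.5 mm below this point, the underside of the shut cover 4.5 mm above. Axes as fixture: x leads into the box.
- cover_hinge (a point): Middle of the cover's hinge line, at the back top edge of the fixture, 110 mm behind the notch in x and 4.5 mm higher, level with the underside of the shut cover. The hinge line runs along the fixture's y axis. Axes as fixture (it does not turn with the cover).
- cover (a joint): Angle of the cover, rad: 0 shut (level), 1.57 upright, 1.9 at its stop, leaning back. Stiff friction hinge: it takes about 2 N at the front edge to lift and stays where it is left. It starts shut.
- cover_lip (a point): Middle of the front lower edge of the black cover (110 by 130 by 8 mm plate, about 120 g). Moves with the cover; 110 mm from the hinge line. Shut, the edge is flush with the front wall, so that only the notch gives access; an orange bar 40 mm long on the cover's top marks this edge right above the notch.
- tool_grip (a point): Centre of the handle of the loose pry tool, half-way up: yellow handle 90 (x) by 16 (y) by 18 mm (z) with a black band at its rear end, then a straight thin dark steel blade 70 mm long, 16 mm wide, 2.5 mm thick, level with the middle of the handle. About 60 g. x points from the handle to the blade tip, z up as it lies.
- tool_tip (a point): Middle of the end of the pry tool's steel blade, 115 mm ahead of tool_grip in x. Same axes as tool_grip.
- cradle: Grey cradle fixed to the table: base plate 130 (x) by 64 (y) by 6 mm, and two saddles 10 mm thick at x = -34 and +34 mm whose floors are 30 mm above the table, with cheeks to 41 mm; 24 mm free between the cheeks. The tool's handle lies in both saddles along the cradle's x axis, blade towards +x, so that tool_grip is at first within 3 mm of (0, 0, 39 mm) in this frame. The 58 mm between the saddles are free for fingers. Origin: centre of the underside.
- pan_center (a point): Centre, half-way up, of a loose steel pan of small screws, 85 by 60 by 22 mm. A bystander, not to be moved.
- shell_center (a point): Centre, half-way up, of a loose white plastic housing shell, 75 by 38 by 12 mm. A bystander, not to be moved.
- spool_center (a point): Centre, half-way up, of a loose turned steel spool standing upright, 38 mm wide, 46 mm high. A bystander, not to be moved.
Not all that is in view belongs to the job. There is more than one size of the fixture; the job needs the middle-sized.

How it is judged:
By the outcome, as a careful person would: the job done as asked, in the order asked, and still so for the second after the job is handed in, with the robot touching nothing.
It also fails if it takes over 61 s, if anything falls off the work surface, if the arm or the gripper's body presses on something with over 40 N, if the wrist force passes 120 N, or if a joint passes its speed limit or range.

## Working session

There is one attempt and no reset: what is moved stays moved. The work goes in short steps, Python scripts to look and compute and a tool call to move; the robot and the scene stay as the last step left them, time stands still between calls to the robot, and variables do not carry over. Pictures are saved under pics/ and viewed, at most 10 in all, crops included, and the job is handed in when it is done.

Besides the shell and the picture viewer there is one more tool, called after ">>>" by a JSON object that holds its "api" and its "payload", one argument or row to a line. servo_tool: Moves the arm, as the interface text tells. Shift numbers are shares of 20 cm and turn numbers shares of 120 degrees, none past 1 either way. Its arguments: {"type":"object","properties":{"commands":{"type":"array","items":{"type":"array","items":{"type":"array","items":{"type":"number"}}}},"grip":{"type":"number"},"grip_force":{"type":"number"}},"required":["commands"]}

```bash
mkdir -p pics; ls; cat > h.py <<'E'
from plant import robot
import numpy as np, cv2
def model(n):
    m=robot.camera_model(n); f=240/np.tan(np.radians(m["fovy"])/2); return m,f
def ray(n,u,v):
    m,f=model(n); xd=np.array([(u-m["cx"])/f,(v-m["cy"])/f]); x=xd.copy()
    for _ in range(20): x=xd/(1+m["k1"]*(x@x))
    T=np.array(m["cam_to_world"]); return T[:3,3],T[:3,:3]@np.array([x[0],-x[1],-1])
def at_z(n,u,v,z):
    o,d=ray(n,u,v); return o+d*(z-o[2])/d[2]
def at_d(n,u,v,dep):
    o,d=ray(n,u,v); return o+d*dep
def proj(n,p):
    m,f=model(n); T=np.array(m["cam_to_world"]); c=T[:3,:3].T@(np.array(p)-T[:3,3])
    s=np.array([c[0],-c[1]])/-c[2]; s=s*(1+m["k1"]*(s@s)); return s*f+[m["cx"],m["cy"]]
def snap(n,name):
    im,d=robot.read_camera(n); cv2.imwrite(f"pics/{name}.png",im[:,:,::-1]); np.save(f"pics/{n}.npy",d); return im,d
E
python3 - <<'E'
from h import *
for n in("top","scene"):
    im,d=snap(n,n+"0"); m,f=model(n); print(n,f,m["k1"],np.round(m["cam_to_world"],2).tolist())
    for t in("fixture","cradle","pan_center","spool_center","shell_center"):
        print(t,[(np.round(r["rect"]).tolist(),round(r["p"],2)) for r in robot.find_in(n,t)])
    for t in("fixture","notch","cover_hinge","cover_lip","tool_grip","tool_tip","cradle"):
        print(t,[(np.round(r["position"],1).tolist(),round(r["p"],2)) for r in robot.tip_of(n,t)])
print(robot.get_obs())
E
```

```text
pics
top 461.2077996998674 -0.03523397689470665 [[-0.0, 1.0, -0.05, 517.29], [-1.0, -0.0, 0.0, -23.92], [0.0, 0.05, 1.0, 1120.37], [0.0, 0.0, 0.0, 1.0]]
fixture [([331.0, 167.0, 419.0, 239.0], 0.91), ([124.0, 271.0, 236.0, 359.0], 0.81), ([433.0, 246.0, 490.0, 289.0], 0.76)]
cradle [([238.0, 186.0, 268.0, 239.0], 0.85)]
pan_center [([289.0, 273.0, 314.0, 308.0], 0.92), ([294.0, 155.0, 313.0, 169.0], 0.5)]
spool_center [([297.0, 154.0, 314.0, 168.0], 0.68), ([298.0, 213.0, 321.0, 251.0], 0.19)]
shell_center [([344.0, 166.0, 411.0, 228.0], 0.47)]
fixture [([460.9, 268.6], 0.92), ([370.3, 199.1], 0.74), ([180.8, 314.5], 0.56)]
notch [([164.9, 353.6], 0.87), ([366.3, 220.0], 0.61), ([369.3, 205.3], 0.45)]
cover_hinge [([382.4, 179.2], 0.74), ([168.7, 284.4], 0.73), ([469.4, 247.4], 0.61)]
cover_lip [([168.6, 354.4], 0.86), ([363.0, 219.9], 0.76), ([468.3, 279.8], 0.56), ([372.2, 203.0], 0.28)]
tool_grip [([248.0, 210.9], 0.66), ([363.7, 221.5], 0.4)]
tool_tip [([245.0, 160.0], 0.93)]
cradle [([250.1, 216.3], 0.7)]
scene 525.9592391997414 -0.06213199672417472 [[0.38, -0.52, 0.76, 1341.33]
[... 857 characters left out ...]
clock': 1.3, 'qpos': array([ 1.17699365e+00,  4.23105840e-01,  1.62988888e+00,  2.18627752e-05,
        1.08862842e+00, -1.89784522e-02]), 'joint_vel': array([-0.00108586,  0.00011511, -0.00013026, -0.00286746, -0.00162207,
       -0.00074811]), 'joint_efforts': array([ 1.69351442e-03, -5.57349157e+01, -2.82150382e+01,  1.23541668e-04,
        7.30687389e-04,  7.31889173e-06]), 'position': array([228.76913393, 581.60694004, 231.31979123]), 'eef_rot': array([-5.85342913e-01, -3.08655466e+00,  4.06343088e-05]), 'wrist_force': array([-0.06133495,  0.71642625, -0.15501357]), 'wrist_torque': array([ 0.01651636, -0.01775544,  0.0097372 ]), 'gripper_force': 0.0, 'gripper_width': 1.0024720825778646}
```

View pics/top0.png

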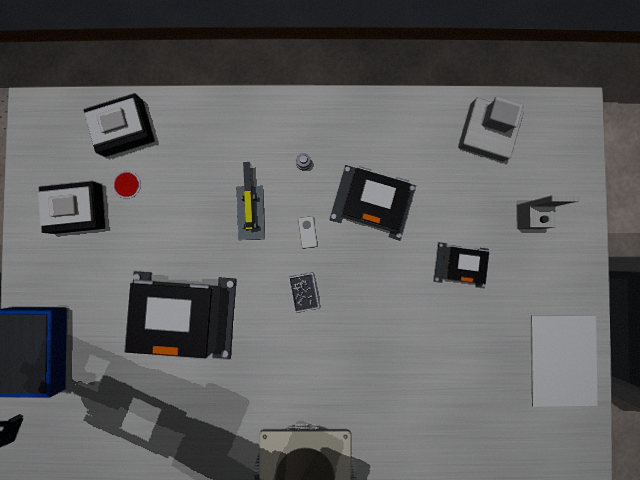

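View pics/scene0.png

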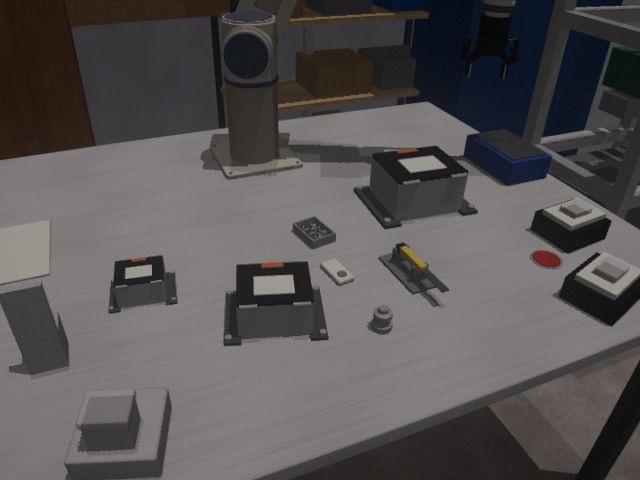

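The top view shows the middle-sized fixture at about (373,202) with its orange bar at (371,218) facing the robot. The tool lies in its cradle at (250,210) with its tip near (248,163), pointing away from the robot. The scene view agrees: fixture at (274,300), tool at (410,262), and spool, shell and pan nearby but clear.

```bash
python3 - <<'E'
from h import *
def seg(n,box,f):
    im=cv2.imread(f"pics/{n}0.png"); hsv=cv2.cvtColor(im,cv2.COLOR_BGR2HSV).astype(int)
    l,t,r,b=box; m=np.zeros(im.shape[:2],bool); m[t:b,l:r]=f(hsv[t:b,l:r]); v,u=np.nonzero(m); return u,v
orange=lambda h:(h[...,0]>4)&(h[...,0]<17)&(h[...,1]>180)&(h[...,2]>100)
yellow=lambda h:(h[...,0]>20)&(h[...,0]<35)&(h[...,1]>150)&(h[...,2]>90)
white=lambda h:(h[...,1]<40)&(h[...,2]>190)
dark=lambda h:(h[...,2]<70)
def fit(n,box,f,z):
    u,v=seg(n,box,f); P=np.array([at_z(n,a,b,z)[:2] for a,b in zip(u,v)])
    (c,s,a)=cv2.minAreaRect(P.astype(np.float32)); B=cv2.boxPoints((c,s,a)); e=B[1]-B[0]; e2=B[2]-B[1]
    if np.linalg.norm(e2)>np.linalg.norm(e): e=e2
    print(n,len(u),"c",np.round(c,1),"mean",P.mean(0).round(1),"size",np.round(s,1),"yaw long",round(np.degrees(np.arctan2(e[1],e[0]))%180,1),"imgdep",np.round(np.median([at_d(n,a,b,np.load(f'pics/{n}.npy')[b,a])[2] for a,b in zip(u,v)]),1))
for n,bf,by,bw in(("top",(350,205,395,232),(235,180,268,240),(352,172,404,214)),("scene",(255,258,292,272),(392,240,432,280),(245,270,300,300))):
    fit(n,bf,orange,82 if 0 else 80); fit(n,by,yellow,48); fit(n,bw,white,80)
fit("top",(338,160,420,242),dark,80)
for t,zt,zs,a,b in(("notch",67.5,67.5,(366.3,220),(269.3,269.2)),("lip",72,72,(363,219.9),(276.3,266.6)),("hinge",72,72,(382.4,179.2),(275,303.3)),("fix",0,0,(370.3,199.1),(274,313.9)),("tip",39,39,(245,160),(444.6,292.4)),("grip",39,39,(248,210.9),(408.8,259.4)),("cradle",0,0,(250.1,216.3),(407.7,270.5))):
    print(t,at_z("top",*a,zt).round(1)[:2],at_z("scene",*b,zs).round(1)[:2])
# enlarged crops
a=cv2.imread("pics/top0.png"); b=cv2.imread("pics/scene0.png")
c=np.hstack([cv2.resize(a[150:250,230:330],(400,400),interpolation=2),cv2.resize(a[150:250,325:425],(400,400),interpolation=2)])
cv2.imwrite("pics/crop1.png",c)
E
```

```text
top 92 c [ 608.5 -152.7] mean [ 608.4 -152.7] size [39.9 11.8] yaw long 73.2 imgdep 79.6
top 219 c [631.1 131.2] mean [636.2 131.6] size [87.5 15.2] yaw long 2.9 imgdep 46.9Traceback (most recent call last):
  File "<stdin>", line 15, in <module>
  File "<stdin>", line 11, in fit
cv2.error: OpenCV(4.12.0) /io/opencv/modules/imgproc/src/convhull.cpp:143: error: (-215:Assertion failed) total >= 0 && (depth == CV_32F || depth == CV_32S) in function 'convexHull'
```

```bash
cat > m.py <<'E'
from h import *
def seg(n,box,f,suf="0"):
    im=cv2.imread(f"pics/{n}{suf}.png"); hsv=cv2.cvtColor(im,cv2.COLOR_BGR2HSV).astype(int)
    l,t,r,b=box; m=np.zeros(im.shape[:2],np.uint8); m[t:b,l:r]=f(hsv[t:b,l:r])
    k,L,S,_=cv2.connectedComponentsWithStats(m); v,u=np.nonzero(L==1+np.argmax(S[1:,4])); return u,v
orange=lambda h:(h[...,0]>4)&(h[...,0]<17)&(h[...,1]>180)&(h[...,2]>100)
yellow=lambda h:(h[...,0]>20)&(h[...,0]<35)&(h[...,1]>150)&(h[...,2]>90)
white=lambda h:(h[...,1]<60)&(h[...,2]>150)
dark=lambda h:(h[...,2]<55)
def fit(n,box,f,z,suf="0"):
    u,v=seg(n,box,f,suf); P=np.array([at_z(n,a,b,z)[:2] for a,b in zip(u,v)])
    (c,s,a)=cv2.minAreaRect(P.astype(np.float32)); B=cv2.boxPoints((c,s,a)); e=B[1]-B[0]; e2=B[2]-B[1]
    if np.linalg.norm(e2)>np.linalg.norm(e): e=e2
    print(n,len(u),"c",np.round(c,1),"mean",P.mean(0).round(1),"size",np.round(s,1),"yaw long",round(np.degrees(np.arctan2(e[1],e[0]))%180,1),"px",(u.min(),v.min(),u.max(),v.max()))
E
python3 - <<'E'
from m import *
for n,bf,by,bw in(("top",(350,205,395,232),(235,180,268,240),(352,172,404,214)),("scene",(255,258,292,272),(392,240,432,280),(245,270,300,300))):
    for a in((bf,orange,80),(by,yellow,48),(bw,white,80)):
        try: fit(n,*a)
        except Exception as e: print("x")
fit("top",(338,160,420,242),dark,80)
for t,zt,zs,a,b in(("notch",67.5,67.5,(366.3,220),(269.3,269.2)),("lip",72,72,(363,219.9),(276.3,266.6)),("hinge",72,72,(382.4,179.2),(275,303.3)),("fix",0,0,(370.3,199.1),(274,313.9)),("tip",39,39,(245,160),(444.6,292.4)),("grip",39,39,(248,210.9),(408.8,259.4)),("cradle",0,0,(250.1,216.3),(407.7,270.5))):
    print(t,at_z("top",*a,zt).round(1)[:2],at_z("scene",*b,zs).round(1)[:2])
a=cv2.imread("pics/top0.png")
c=np.hstack([cv2.resize(a[150:250,230:330],(400,400),interpolation=2),cv2.resize(a[150:250,325:425],(400,400),interpolation=2)])
cv2.imwrite("pics/crop1.png",c)
E
```

```text
top 92 c [ 608.5 -152.7] mean [ 608.4 -152.7] size [39.9 11.8] yaw long 73.2 px (np.int64(363), np.int64(214), np.int64(379), np.int64(222))
top 207 c [639.2 131.7] mean [638.9 131.7] size [71.2 15.2] yaw long 2.9 px (np.int64(244), np.int64(191), np.int64(251), np.int64(221))
top 623 c [ 663.5 -168.4] mean [ 663.5 -168.4] size [66.9 48.1] yaw long 74.0 px (np.int64(361), np.int64(180), np.int64(394), np.int64(207))
scene 18 c [ 605.8 -159.4] mean [ 606.4 -159. ] size [16.2  6.1] yaw long 69.2 px (np.int64(262), np.int64(264), np.int64(271), np.int64(266))
scene 154 c [640.1 133.4] mean [641.  133.4] size [75.3 13.3] yaw long 1.5 px (np.int64(401), np.int64(246), np.int64(425), np.int64(267))
scene 658 c [ 662.9 -165.6] mean [ 663.2 -166.1] size [68.2 45.4] yaw long 73.8 px (np.int64(254), np.int64(276), np.int64(294), np.int64(293))Traceback (most recent call last):
  File "<stdin>", line 6, in <module>
  File "m.py", line 11, in fit
    u,v=seg(n,box,f,suf); P=np.array([at_z(n,a,b,z)[:2] for a,b in zip(u,v)])
                                      ~~~~^^^^^^^^^
  File "h.py", line 10, in at_z
    o,d=ray(n,u,v); return o+d*(z-o[2])/d[2]
        ~~~^^^^^^^
  File "h.py", line 6, in ray
    m,f=model(n); xd=np.array([(u-m["cx"])/f,(v-m["cy"])/f]); x=xd.copy()
        ~~~~~^^^
  File "h.py", line 4, in model
    m=robot.camera_model(n); f=240/np.tan(np.radians(m["fovy"])/2); return m,f
ValueError: time passes only in moves, steps and waits
```

```bash
sed -i 's/^def model(n):/import functools\n@functools.cache\ndef model(n):/' h.py
python3 - <<'E'
from m import *
try: fit("top",(338,160,420,242),dark,80)
except Exception as e: print(e)
for t,zt,zs,a,b in(("notch",67.5,67.5,(366.3,220),(269.3,269.2)),("lip",72,72,(363,219.9),(276.3,266.6)),("hinge",72,72,(382.4,179.2),(275,303.3)),("fix",0,0,(370.3,199.1),(274,313.9)),("tip",39,39,(245,160),(444.6,292.4)),("grip",39,39,(248,210.9),(408.8,259.4)),("cradle",0,0,(250.1,216.3),(407.7,270.5))):
    print(t,at_z("top",*a,zt).round(1)[:2],at_z("scene",*b,zs).round(1)[:2])
a=cv2.imread("pics/top0.png")
c=np.hstack([cv2.resize(a[150:250,230:330],(400,400),interpolation=2),cv2.resize(a[150:250,325:425],(400,400),interpolation=2)])
cv2.imwrite("pics/crop1.png",c)
E
```

```text
top 2892 c [ 644.7 -156.3] mean [ 647.2 -158.3] size [166.6 132.1] yaw long 73.5 px (np.int64(338), np.int64(166), np.int64(414), np.int64(240))
notch [ 604.6 -143.3] [ 603.8 -153.8]
lip [ 604.5 -135.2] [ 606.6 -141. ]
hinge [ 698.1 -180.3] [ 702.3 -176.7]
fix [ 661.4 -161. ] [ 650.8 -162.3]
tip [749.7 140. ] [750.1 136.2]
grip [628.6 131.9] [636.7 127.7]
cradle [619.4 132.4] [625.  137.7]
```

View pics/crop1.png

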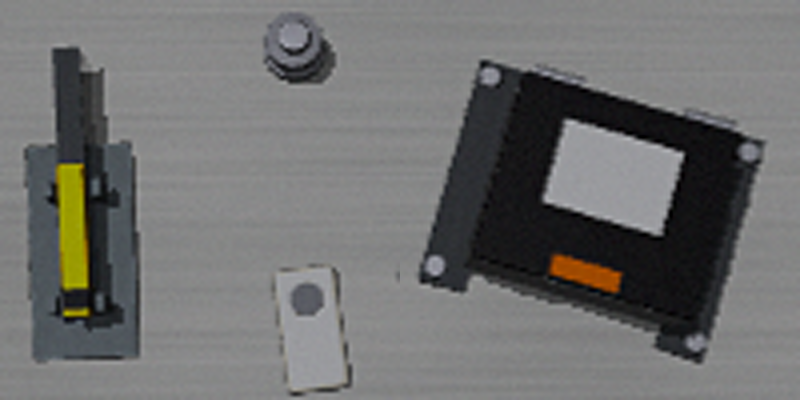

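>>> {"api": "servo_tool", "payload": {
  "commands": [
    [[0.125,-0.14,0,0.05],[0.125,-0.14,0,0.05],[0.125,-0.14,0,0.05],[0.125,-0.14,0,0.053],[0.125,-0.14,0,0],[0.125,-0.14,0,0],[0.125,-0.14,0,0],[0.125,-0.14,0,0],[0.125,-0.14,0,0],[0.125,-0.14,0,0]]
  ],
  "grip": 1
}}

```text
clock: 2.13
position: [479.8, 300.1, 231.5]
eef_rot: [-0.079, 3.14, 0.0]
wrist_force: [1.0, 1.7, 0.4]
gripper_width: 0.994
gripper_force: 0.0
```

>>> {"api": "servo_tool", "payload": {
  "commands": [
    [[0.127,-0.142,0,0],[0.127,-0.142,0,0],[0.127,-0.142,0,0],[0.127,-0.142,-0.05,0],[0.127,-0.142,-0.1,0],[0.127,-0.142,-0.1,0],[0,0,-0.1,0],[0,0,-0.1,0],[0,0,-0.1,0],[0,0,0,0]]
  ]
}}

```text
clock: 2.97
position: [627.0, 132.1, 118.4]
eef_rot: [0.078, -3.134, 0.002]
wrist_force: [-1.7, -0.3, -0.9]
gripper_width: 1.001
gripper_force: 0.0
```

>>> {"api": "servo_tool", "payload": {
  "commands": [
    [[0.01,0,-0.1,0],[0.01,0,-0.1,0],[0,0,-0.1,0],[0,0,-0.1,0],[0,0,-0.09,0],[0,0,0,0],[0,0,0,0]]
  ]
}}

```text
clock: 3.55
position: [633.4, 133.2, 24.8]
eef_rot: [0.08, -3.14, 0.0]
wrist_force: [0.4, 0.3, 0.2]
gripper_width: 0.998
gripper_force: 0.0
```

```bash
python3 - <<'E'
from h import *
o=robot.get_obs(); print(o["position"],o["wrist_force"])
im,d=snap("scene","scene1"); c=cv2.resize(im[190:330,340:480,::-1],(560,560),interpolation=2); cv2.imwrite("pics/c2.png",c)
E
```

```text
[633.39828865 133.18649967  24.80373307] [0.42372149 0.3161741  0.20242117]
```

View pics/c2.png

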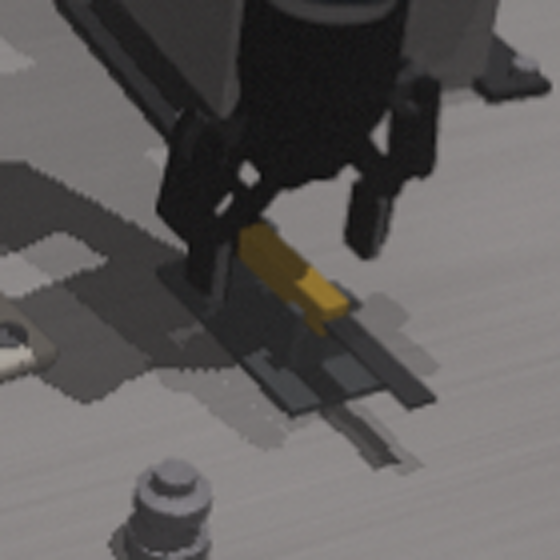

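The open fingers straddle the yellow handle between the saddles, at about (300,270) in the crop. I'll lower a little and close.

>>> {"api": "servo_tool", "payload": {
  "commands": [
    [[-0.005,-0.007,-0.024,0],[0,0,0,0],[0,0,0,0]]
  ]
}}

```text
clock: 3.85
position: [632.9, 131.6, 20.7]
eef_rot: [-0.079, 3.14, 0.0]
wrist_force: [-0.6, 0.5, 0.0]
gripper_width: 1.003
gripper_force: 0.0
```

>>> {"api": "servo_tool", "payload": {
  "commands": [
    [[0,0,0,0],[0,0,0,0],[0,0,0,0],[0,0,0,0],[0,0,0,0],[0,0,0,0],[0,0,0,0],[0,0,0,0]]
  ],
  "grip": -1,
  "grip_force": 90
}}

```text
clock: 4.52
position: [632.8, 131.7, 20.0]
eef_rot: [-0.079, 3.14, 0.0]
wrist_force: [-0.1, -1.4, 3.1]
gripper_width: 0.172
gripper_force: 87.9
```

>>> {"api": "servo_tool", "payload": {
  "commands": [
    [[0,0,0.05,0],[0,0,0.1,0],[0,0,0.15,0],[0,0,0.15,0],[0,0,0.15,0],[-0.045,-0.07,0.05,0],[-0.08,-0.12,0,-0.02],[-0.08,-0.12,0,-0.02],[-0.08,-0.12,0,-0.02],[-0.08,-0.12,0,-0.02]]
  ]
}}

```text
clock: 5.35
position: [558.6, 20.8, 150.4]
eef_rot: [0.186, 3.136, -0.0]
wrist_force: [-0.4, -0.8, -0.7]
gripper_width: 0.169
gripper_force: 87.7
```

>>> {"api": "servo_tool", "payload": {
  "commands": [
    [[-0.08,-0.12,0,-0.02],[-0.08,-0.12,0,-0.02],[-0.08,-0.12,0,-0.02],[-0.08,-0.12,0,-0.022],[-0.08,-0.12,0,0],[-0.06,-0.08,0,0],[-0.03,-0.04,0,0],[0,0,0,0]]
  ]
}}

```text
clock: 6.02
position: [460.5, -123.5, 150.1]
eef_rot: [-0.456, -3.108, 0.0]
wrist_force: [0.7, 0.7, -1.3]
gripper_width: 0.172
gripper_force: 87.8
```

```bash
python3 - <<'E'
from h import *
o=robot.get_obs(); print(o["position"],o["eef_rot"],o["wrist_force"],o["gripper_width"])
im,d=snap("top","top1"); im2,d=snap("scene","scene2")
for n in("top","scene"):
    for t in("tool_tip","notch","cover_lip","cover_hinge"): print(n,t,[(np.round(r["position"],1).tolist(),round(r["p"],2)) for r in robot.tip_of(n,t)])
cv2.imwrite("pics/c3.png",np.hstack([cv2.resize(im[160:310,310:460,::-1],(400,400),interpolation=2),cv2.resize(im2[210:360,210:360,::-1],(400,400),interpolation=2)]))
E
```

```text
[ 460.46885532 -123.45264425  150.11030723] [-4.55743715e-01 -3.10799146e+00  8.03758060e-05] [ 0.70027597  0.6860537  -1.25799078] 0.1720271229373925
top tool_tip [([380.4, 232.3], 0.75)]
top notch [([369.3, 222.0], 0.93), ([165.0, 351.9], 0.87), ([464.7, 280.1], 0.77)]
top cover_lip [([363.3, 222.7], 0.85), ([167.5, 353.6], 0.64), ([465.4, 279.9], 0.6)]
top cover_hinge [([467.4, 248.3], 0.75), ([169.5, 283.8], 0.58), ([382.3, 177.5], 0.56)]
scene tool_tip [([260.1, 213.2], 0.95)]
scene notch [([404.9, 157.5], 0.8), ([139.9, 260.7], 0.72), ([269.1, 269.0], 0.68), ([382.8, 318.8], 0.26)]
scene cover_lip [([140.9, 261.7], 0.79), ([403.6, 154.3], 0.76), ([273.1, 263.9], 0.69)]
scene cover_hinge [([136.5, 284.9], 0.87), ([274.0, 304.3], 0.83), ([436.5, 179.9], 0.68)]
```

View pics/c3.png

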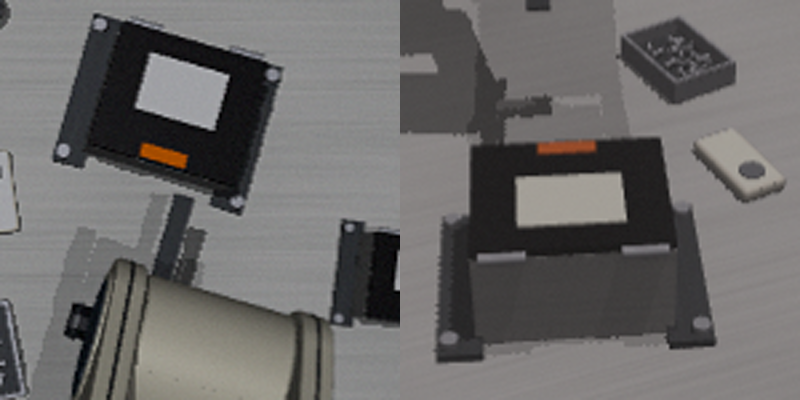

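```bash
python3 - <<'E'
from h import *
for t in((380.4,232.3),(376.8,233)): print(at_z("top",*t,169))
print(at_z("scene",260.1,213.2,169))
d=np.load("pics/top.npy")
im=cv2.imread("pics/top1.png")
d,_=None,None
im,d=robot.read_camera("top")
vs,us=np.mgrid[228:262,362:392]
P=np.array([at_d("top",u,v,d[v,u]) for u,v in zip(us.ravel(),vs.ravel()) if d[v,u]>0])
B=P[(P[:,2]>150)&(P[:,2]<190)]; print(len(B))
for lo in range(500,600,6):
    q=B[(B[:,0]>=lo)&(B[:,0]<lo+6)]
    if len(q): print(lo,len(q),q[:,1].min().round(1),q[:,1].max().round(1),q[:,1].mean().round(1),q[:,2].mean().round(1))
# predicted blade
o=robot.get_obs(); y=np.radians(-16.7); print(o["position"][:2]+115*np.array([np.cos(y),np.sin(y)]))
E
```

```text
[ 570.68745673 -160.81828965  169.        ]
[ 569.24051788 -153.35098824  169.        ]
[ 569.55889659 -156.88602893  169.        ]
240
506 8 -145.2 -130.7 -137.9 169.3
512 25 -147.2 -130.4 -139.5 170.0
518 25 -149.4 -132.6 -141.6 169.6
524 22 -151.5 -135.0 -143.5 170.1
530 19 -152.9 -136.8 -144.6 168.4
536 24 -153.5 -138.9 -146.3 169.2
542 24 -155.7 -141.1 -148.4 169.0
548 25 -158.0 -141.0 -150.1 169.5
554 25 -160.0 -142.9 -152.1 169.9
560 25 -162.2 -145.2 -153.7 169.1
566 18 -162.1 -147.2 -153.8 169.3
[ 571.89117864 -155.09596423]
```

Tip found at (570, −156, 169), level and aligned at −16.5°. It needs about +13.7 mm sideways, then down to notch height.

>>> {"api": "servo_tool", "payload": {
  "commands": [
    [[0.01,0.033,-0.12,0],[0.01,0.033,-0.12,0],[0,0,-0.12,0],[0,0,-0.1,0],[0,0,-0.048,0],[0,0,0,0],[0,0,0,0],[0,0,0,0]]
  ]
}}

```text
clock: 7.23
position: [466.3, -109.4, 49.1]
eef_rot: [0.452, 3.107, -0.0]
wrist_force: [-0.3, -1.2, -0.3]
gripper_width: 0.172
gripper_force: 87.8
```

```bash
python3 - <<'E'
from h import *
o=robot.get_obs(); print(o["position"],o["eef_rot"])
im,d=robot.read_camera("top")
vs,us=np.mgrid[205:262,345:400]
P=np.array([at_d("top",u,v,d[v,u]) for u,v in zip(us.ravel(),vs.ravel()) if d[v,u]>0])
B=P[(P[:,2]>60)&(P[:,2]<75)]
for lo in range(500,620,8):
    q=B[(B[:,0]>=lo)&(B[:,0]<lo+8)]
    if len(q): print(lo,len(q),q[:,1].min().round(1),q[:,1].max().round(1),q[:,1].mean().round(1),np.median(q[:,2]).round(1))
u=np.array([.9588,-.284]); C=P[(P[:,2]>76)&(P[:,2]<86)]
s=(C[:,:2]-[601,-150.5])@u; t=(C[:,:2]-[601,-150.5])@[.284,.9588]; k=abs(t)<40; print("cover front edge s",np.percentile(s[k],[0,1,3]),np.median(C[:,2]))
cv2.imwrite("pics/c4.png",cv2.resize(im[160:280,320:440,::-1],(480,480),interpolation=2))
E
```

```text
[ 466.29333903 -109.39692843   49.06056978] [ 4.52147390e-01  3.10748434e+00 -2.42470706e-04]
508 21 -133.1 -117.3 -125.8 69.6
516 22 -135.1 -118.9 -127.2 68.6
524 29 -137.4 -121.4 -129.7 68.6
532 23 -139.8 -123.5 -132.1 68.9
540 29 -142.1 -125.9 -134.4 68.7
548 23 -144.7 -128.2 -136.7 69.2
556 27 -146.8 -130.4 -138.5 68.4
564 22 -149.4 -133.0 -141.3 68.8
572 12 -148.9 -135.2 -141.3 69.3
580 6 -208.8 -198.3 -203.1 67.5
588 12 -203.4 -170.3 -185.2 67.3
596 8 -162.3 -143.3 -153.1 63.2
604 12 -203.4 -113.1 -135.9 69.2
612 8 -171.7 -96.9 -124.0 69.8
cover front edge s [-0.40653713 -0.05183917  0.73230474] 79.48889539852985
```

View pics/c4.png

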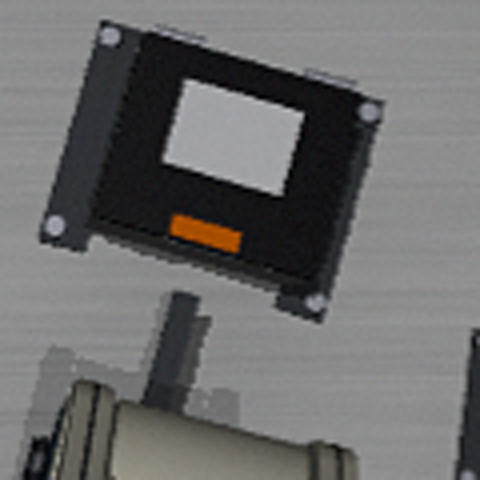

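The blade sits in line with the orange bar (tip at crop (183,293), bar at (206,232)), 26 mm in front of the notch and at the right height. I'll insert slowly.

>>> {"api": "servo_tool", "payload": {
  "commands": [
    [[0.03,-0.009,-0.002,0],[0.03,-0.009,0,0],[0.03,-0.009,0,0],[0.03,-0.009,0,0],[0.03,-0.009,0,0],[0,0,0,0]]
  ]
}}

```text
clock: 7.78
position: [497.6, -118.8, 48.1]
eef_rot: [0.452, 3.107, -0.0]
wrist_force: [0.9, 1.3, -1.3]
gripper_width: 0.175
gripper_force: 87.8
```

>>> {"api": "servo_tool", "payload": {
  "commands": [
    [[0.02,-0.006,0,0],[0.02,-0.006,0,0],[0.01,-0.003,0,0],[0,0,0,0],[0,0,0,0]]
  ]
}}

```text
clock: 8.2
position: [505.5, -121.2, 47.7]
eef_rot: [-0.452, -3.109, -0.0]
wrist_force: [-0.2, 1.2, -0.3]
gripper_width: 0.172
gripper_force: 87.8
```

Inserted about 15 mm with no contact force. Next I lever along an arc about the hinge.

>>> {"api": "servo_tool", "payload": {
  "commands": [
    [[0,0,0.02,0],[0.002,-0.001,0.047,0],[0.007,-0.002,0.047,0],[0.011,-0.003,0.046,0],[0,0,0,0]]
  ]
}}

```text
clock: 8.62
position: [510.9, -122.8, 82.1]
eef_rot: [0.452, 3.106, -0.001]
wrist_force: [-0.7, -0.4, -1.2]
gripper_width: 0.172
gripper_force: 87.8
```

```bash
python3 - <<'E'
from h import *
o=robot.get_obs(); print(o["position"],o["wrist_force"],o["wrist_torque"])
im,d=robot.read_camera("top"); im2,d2=robot.read_camera("scene")
N=np.array([601,-150.5]); u=np.array([.9588,-.284]); n=np.array([.284,.9588])
for nm,dd,box in(("top",d,(340,160,420,260)),("scene",d2,(220,200,330,345))):
    vs,us=np.mgrid[box[1]:box[3]:2,box[0]:box[2]:2]
    P=np.array([at_d(nm,a,b,dd[b,a]) for a,b in zip(us.ravel(),vs.ravel()) if dd[b,a]>0])
    s=(P[:,:2]-N)@u; t=(P[:,:2]-N)@n; k=(abs(t)<45)&(P[:,2]>66)&(s>-5)
    for lo in range(0,130,20):
        q=k&(s>=lo)&(s<lo+20)
        if q.any(): print(nm,lo,np.percentile(P[q,2],[5,50,95]).round(0))
cv2.imwrite("pics/c5.png",np.hstack([cv2.resize(im[150:270,320:440,::-1],(400,400),interpolation=2),cv2.resize(im2[200:350,210:360,::-1],(400,400),interpolation=2)]))
E
```

```text
[ 510.94947484 -122.76201746   82.0626298 ] [-0.68266337 -0.35391341 -1.22585568] [ 0.04564902  0.13449897 -0.00315354]
top 0 [ 70. 111. 115.]
top 20 [103. 107. 111.]
top 40 [ 97. 101. 104.]
top 60 [90. 95. 98.]
top 80 [83. 87. 92.]
top 100 [76. 81. 84.]
scene 0 [111. 114. 116.]
scene 20 [105. 108. 112.]
scene 40 [ 98. 103. 105.]
scene 60 [ 92.  96. 100.]
scene 80 [85. 89. 93.]
scene 100 [68. 80. 85.]
```

View pics/c5.png

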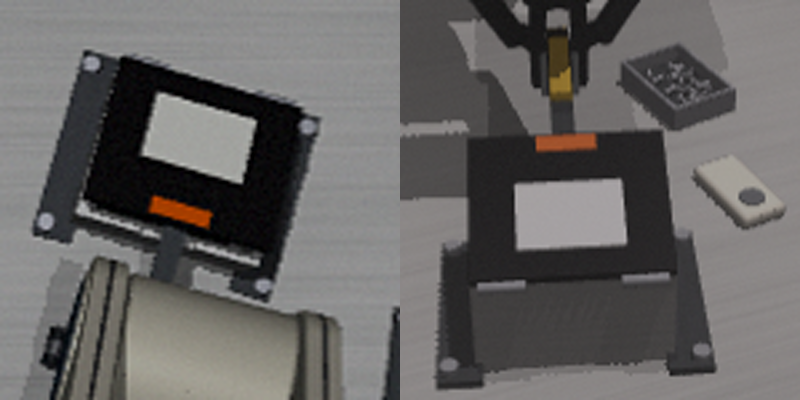

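The cover has come up about 0.31 rad with the blade centred under the orange bar (crop (180,212) top, (566,142) scene), so I continue the arc.

>>> {"api": "servo_tool", "payload": {
  "commands": [
    [[0.016,-0.005,0.045,0],[0.02,-0.006,0.043,0],[0.024,-0.007,0.04,0],[0.027,-0.008,0.038,0],[0.031,-0.009,0.035,0],[0.034,-0.01,0.031,0],[0.037,-0.011,0.028,0],[0,0,0,0]]
  ]
}}

```text
clock: 9.38
position: [550.4, -134.4, 133.5]
eef_rot: [0.452, 3.104, -0.001]
wrist_force: [0.2, 1.0, -0.6]
gripper_width: 0.168
gripper_force: 87.9
```

>>> {"api": "servo_tool", "payload": {
  "commands": [
    [[0.04,-0.012,0.024,0],[0.042,-0.012,0.019,0],[0.043,-0.013,0.015,0],[0.044,-0.013,0.01,0],[0.045,-0.013,0.006,0],[0,0,0,0],[0,0,0,0]]
  ]
}}

```text
clock: 9.97
position: [591.0, -146.4, 146.5]
eef_rot: [0.452, 3.108, -0.0]
wrist_force: [-0.3, -0.3, -1.5]
gripper_width: 0.171
gripper_force: 87.9
```

>>> {"api": "servo_tool", "payload": {
  "commands": [
    [[0.045,-0.013,0.001,0],[0.045,-0.013,-0.004,0],[0.045,-0.013,-0.008,0],[0.01,-0.003,-0.002,0],[0,0,0,0],[0,0,0,0]]
  ]
}}

```text
clock: 10.47
position: [619.4, -154.7, 143.8]
eef_rot: [0.452, 3.109, -0.0]
wrist_force: [0.1, -0.1, 0.5]
gripper_width: 0.172
gripper_force: 88.0
```

```bash
python3 - <<'E'
from h import *
o=robot.get_obs(); print(o["position"],o["wrist_force"],o["wrist_torque"])
im2,d2=robot.read_camera("scene")
N=np.array([601,-150.5]); u=np.array([.9588,-.284]); n=np.array([.284,.9588])
vs,us=np.mgrid[120:345:2,200:350:2]
P=np.array([at_d("scene",a,b,d2[b,a]) for a,b in zip(us.ravel(),vs.ravel()) if d2[b,a]>0])
s=(P[:,:2]-N)@u; t=(P[:,:2]-N)@n
for lo in range(80,200,20):
    k=(t>15)&(t<60)&(P[:,2]>=lo)&(P[:,2]<lo+20)&(s>50)&(s<180)
    if k.any(): print(lo,k.sum(),s[k].mean().round(1))
cv2.imwrite("pics/c6.png",im2[100:400,120:520,::-1])
E
```

```text
[ 619.4293554  -154.69544834  143.81614542] [ 0.14816944 -0.06550187  0.45100334] [ 0.01304651  0.03103395 -0.02722662]
80 44 123.5
100 54 129.1
120 50 134.7
140 57 139.3
160 81 144.1
```

View pics/c6.png

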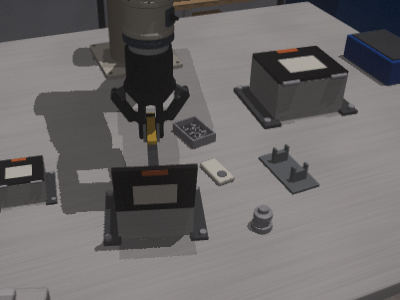

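The cover leans back about 14° past upright (θ≈1.82). I'll give it one more small push toward the stop, then back out.

>>> {"api": "servo_tool", "payload": {
  "commands": [
    [[0.015,-0.004,-0.003,0],[0.014,-0.004,-0.003,0],[0,0,0,0],[0,0,0,0]]
  ]
}}

```text
clock: 10.85
position: [625.2, -156.2, 142.8]
eef_rot: [0.452, 3.108, -0.0]
wrist_force: [0.2, -0.1, 0.1]
gripper_width: 0.166
gripper_force: 88.4
```

>>> {"api": "servo_tool", "payload": {
  "commands": [
    [[-0.03,0.009,0,0],[-0.08,0.024,0,0],[-0.12,0.036,0,0],[-0.12,0.036,0,0],[-0.12,0.036,0,0],[-0.12,0.036,0.02,0],[-0.12,0.036,0.02,0],[0,0,0,0]]
  ]
}}

```text
clock: 11.52
position: [477.7, -112.1, 150.7]
eef_rot: [-0.451, -3.105, -0.001]
wrist_force: [-0.9, -0.3, -0.7]
gripper_width: 0.171
gripper_force: 89.0
```

```bash
python3 - <<'E'
from h import *
o=robot.get_obs(); print(o["position"],o["eef_rot"],o["clock"])
im2,d2=robot.read_camera("scene")
N=np.array([601,-150.5]); u=np.array([.9588,-.284]); n=np.array([.284,.9588])
vs,us=np.mgrid[120:345:2,200:350:2]
P=np.array([at_d("scene",a,b,d2[b,a]) for a,b in zip(us.ravel(),vs.ravel()) if d2[b,a]>0])
s=(P[:,:2]-N)@u; t=(P[:,:2]-N)@n
for lo in range(80,200,20):
    k=(t>15)&(t<60)&(P[:,2]>=lo)&(P[:,2]<lo+20)&(s>50)&(s<180)
    if k.any(): print(lo,k.sum(),s[k].mean().round(1))
# blade in hand
im,d=robot.read_camera("top")
p=o["position"]; a=2*np.arctan2(o["eef_rot"][1],o["eef_rot"][0])-np.pi; 
a=np.arctan2(np.sin(a),np.cos(a)); a=a if abs(a)<1.57 else a-np.sign(a)*np.pi
w=np.array([np.cos(a),np.sin(a)]); print("yaw",np.degrees(a))
c=proj("top",[*(p[:2]+95*w),p[2]+19]).astype(int)
vs,us=np.mgrid[c[1]-25:c[1]+25,c[0]-25:c[0]+25]
P=np.array([at_d("top",i,j,d[j,i]) for i,j in zip(us.ravel(),vs.ravel()) if d[j,i]>0])
P=P[abs(P[:,2]-p[2]-19)<8]; s=(P[:,:2]-p[:2])@w; t=(P[:,:2]-p[:2])@[-w[1],w[0]]
for lo in range(40,125,10):
    k=(s>=lo)&(s<lo+10)&(abs(t)<14)
    if k.any(): print(lo,k.sum(),t[k].mean().round(1),P[k,2].mean().round(1)-p[2].round(1))
print("tip s",np.percentile(s[abs(t)<14],[97,99,100]))
E
```

```text
[ 477.73040738 -112.07189324  150.74185593] [-4.51328868e-01 -3.10453551e+00 -8.24359598e-04] 11.5167
80 44 124.7
100 46 131.2
120 52 137.6
140 53 143.7
160 73 149.5
yaw -16.543112891817422
50 11 -0.8 20.0
60 38 -1.6 20.100000000000023
70 38 -1.7 19.700000000000017
80 39 -1.9 19.700000000000017
90 37 -1.9 19.5
100 39 -1.6 19.600000000000023
110 27 -2.0 19.400000000000006
tip s [115.25480823 116.41204114 116.93359575]
```

The cover is now at about 1.88 rad and the tool has not slipped in the grip. Time to take it back to the cradle.

>>> {"api": "servo_tool", "payload": {
  "commands": [
    [[0.03,0.06,0,0.016],[0.08,0.13,0,0.016],[0.08,0.13,0,0.016],[0.09,0.13,0,0.016],[0.09,0.13,0,0.016],[0.09,0.13,0,0.016],[0.09,0.13,0,0.016],[0.08,0.13,0,0.016],[0.08,0.13,0,0.016],[0.06,0.1,0,0.016]]
  ]
}}

```text
clock: 12.45
position: [639.4, 128.8, 150.8]
eef_rot: [-0.076, 3.139, 0.001]
wrist_force: [1.0, -0.9, -0.7]
gripper_width: 0.169
gripper_force: 89.0
```

>>> {"api": "servo_tool", "payload": {
  "commands": [
    [[0.005,0.015,0,0.002],[0,0,0,0],[0,0,0,0]]
  ]
}}

```text
clock: 12.7
position: [637.9, 129.2, 150.3]
eef_rot: [0.079, -3.14, 0.001]
wrist_force: [-0.2, -0.7, -0.4]
gripper_width: 0.166
gripper_force: 89.0
```

>>> {"api": "servo_tool", "payload": {
  "commands": [
    [[-0.015,0.008,-0.1,0],[-0.01,0.004,-0.15,0],[0,0,-0.12,0],[0,0,-0.08,0],[0,0,0,0],[0,0,0,0]]
  ]
}}

```text
clock: 13.2
position: [632.2, 130.6, 60.2]
eef_rot: [0.077, -3.139, 0.001]
wrist_force: [-0.4, 0.2, -1.2]
gripper_width: 0.169
gripper_force: 89.0
```

>>> {"api": "servo_tool", "payload": {
  "commands": [
    [[0.003,0.005,-0.08,0],[0,0,-0.06,0],[0,0,-0.04,0],[0,0,-0.015,0],[0,0,0,0],[0,0,0,0]]
  ]
}}

```text
clock: 13.7
position: [633.8, 132.8, 22.1]
eef_rot: [-0.079, 3.14, 0.0]
wrist_force: [0.4, 0.4, 0.2]
gripper_width: 0.169
gripper_force: 89.0
```

>>> {"api": "servo_tool", "payload": {
  "commands": [
    [[-0.004,-0.004,-0.01,0],[0,0,0,0],[0,0,0,0]]
  ]
}}

```text
clock: 13.95
position: [632.9, 132.0, 20.1]
eef_rot: [-0.079, 3.14, 0.0]
wrist_force: [-0.8, 0.1, -0.9]
gripper_width: 0.17
gripper_force: 89.0
```

>>> {"api": "servo_tool", "payload": {
  "commands": [
    [[0,0,0,0],[0,0,0,0],[0,0,0,0],[0,0,0,0],[0,0,0,0],[0,0,0,0],[0,0,0,0]]
  ],
  "grip": 1
}}

```text
clock: 14.53
position: [632.8, 132.0, 19.8]
eef_rot: [0.079, -3.141, 0.0]
wrist_force: [-0.4, 0.1, -0.9]
gripper_width: 1.004
gripper_force: 0.0
```

>>> {"api": "servo_tool", "payload": {
  "commands": [
    [[0,0,0.04,0],[0,0,0.08,0],[0,0,0.15,0],[0,0,0.2,0],[0,0,0.2,0],[-0.12,0.12,0.1,0],[-0.14,0.14,0,0],[-0.14,0.14,0,0],[-0.14,0.14,0,0],[0,0,0,0]]
  ]
}}

```text
clock: 15.37
position: [520.0, 243.4, 174.4]
eef_rot: [0.085, -3.138, -0.001]
wrist_force: [-0.0, -0.2, -0.7]
gripper_width: 1.0
gripper_force: 0.0
```

```bash
python3 - <<'E'
from m import *
o=robot.get_obs(); print(o["position"],o["gripper_width"],o["clock"])
im,_=snap("top","topF"); im2,_=snap("scene","sceneF")
fit("top",(235,180,268,240),yellow,48,"F"); 
try: fit("scene",(392,240,432,280),yellow,48,"F")
except Exception as e: print(e)
for n in("top","scene"): print(n,[np.round(r["position"],1).tolist() for r in robot.tip_of(n,"tool_tip")])
cv2.imwrite("pics/c7.png",np.hstack([cv2.resize(im[140:320,230:430,::-1],(400,360),interpolation=2),cv2.resize(im2[190:370,220:420,::-1],(400,360),interpolation=2)]))
E
```

```text
[519.98115205 243.38032979 174.40782581] 1.0004889937473216 15.3667
top 206 c [639.2 131. ] mean [639.  131.1] size [71.1 15.7] yaw long 2.9 px (np.int64(244), np.int64(191), np.int64(251), np.int64(221))
scene 164 c [640.1 132.5] mean [640.7 132.4] size [75.3 15.2] yaw long 1.6 px (np.int64(400), np.int64(246), np.int64(425), np.int64(267))
top [[245.3, 161.8]]
scene [[445.0, 294.8]]
```

View pics/c7.png

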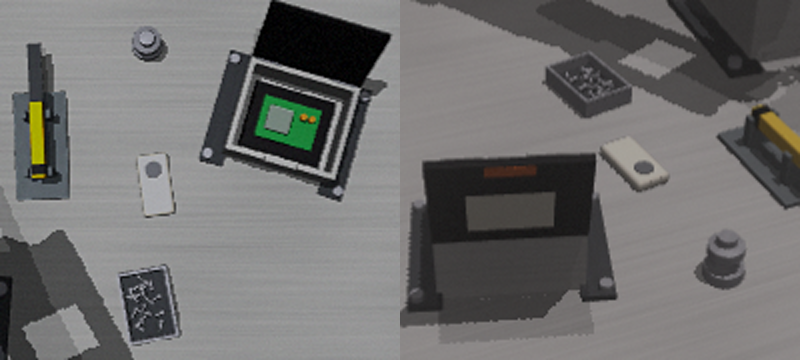

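The cover stands open, leaning back (top crop (320,45)). The tool is back in its cradle within 1 mm of where it lay, and the pan, shell and spool have not moved.

```bash
python3 -c "
from plant import robot
print(robot.finish_job())"
```

```text
the job is handed in; nothing more can be done
None
```

The job is handed in: the cover is open at about 1.88 rad, the pry tool is back in its cradle within about 1 mm, the pan, shell and spool are where they were, and the arm is clear (clock 15.4 s of 61 s).

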